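# Open the fume extractor's iris damper to the set mark and start it

### The job

The soap bench's fume extractor is about to be used. With closed fingertips, gently push the lever of its iris damper round until its pointer stands over the middle of the red set mark on the scale, and leave it there; then press the green start button fully in and let it go. Only push and press: do not take the lever's grip between the fingers, do not shift the extractor or its red mark, keep off the red stop button, and leave everything else on the bench where it is.

Things in the scene. Friction and masses are not known exactly. Their poses are not given: they have to be found in the camera images.
- extractor: fume extractor: white case 270 x 270 mm, top 100 mm above the bench, 7 kg, loose on rubber feet. Origin: centre of underside; x, y along its sides, z up. Its -x side (front, two latches) faces the robot at yaw 0. On top, centred: a round iris damper 173 mm across, its flared wire-guarded inlet rising to 168 mm; on the front left corner (-x, +y) a black switch station with two buttons
- damper_axis (a point): centre of the damper on its vertical turning axis, 143 mm above the bench. The ring turns 1.6 rad; fully shut its lever points 165 degrees counterclockwise (from above) from the extractor's x, so to the front; opening is counterclockwise, across the front to the -y side. Stiff by friction (about 2 N at the grip), no spring: it stays where it is left. It starts 0.05 to 0.45 rad from shut
- damper: the damper's ring with its lever. Origin on the axis at the extractor's underside, x axis along the lever outwards, z up. The lever is a steel strip 7 mm wide, 4 mm thick (141 to 145 mm above the bench), reaching 125 mm from the axis, with an upright black grip near its end
- damper_handle (a point): middle of the lever's upright black grip, a cylinder 14 mm across, 152 to 195 mm above the bench (this point at 175 mm), 117 mm from the damper's axis; its sides are free all round
- damper_pointer (a point): point on the lever's centre line (white index line) that is read against the scale, 104 mm from the axis, 143 mm above the bench
- setmark_mid (a point): middle of the red set mark, a tab 11 mm wide clamped on the rim of the white scale sector under the lever, 104 mm from the axis, top 139 mm above the bench; it must stay put. It lies 0.3 to 1.4 rad further open (counterclockwise) than the lever's start. The scale has black marks every 0.1 rad, longest every 0.4
- start_top (a point): centre of the top of the green start button, 28 mm across, 142 mm above the bench, pressed straight down; it stands 10 mm proud of a grey collar 44 mm across
- start (a joint): travel of the green start button: 0 out, 0.006 m fully in; takes about 5 N, springs back
- stop_top (a point): centre of the top of the red stop button, same size and height as the green one, 69 mm from it along the extractor's +x; not to be pressed
- stop (a joint): travel of the red stop button: 0 out, 0.006 m fully in
- oil_bottle: amber bottle with a black cap, 48 mm across, 115 mm tall, standing in front of the extractor; origin centre of underside
- bar_lavender: lavender soap bar 80 x 55 x 26 mm lying at the -y side of the extractor; origin centre of underside
- bar_green: green soap bar 80 x 55 x 26 mm lying in front of the extractor; origin centre of underside
- jug: translucent white pouring jug with a handle, 104 mm across, 125 mm tall, at the +y side of the extractor; origin centre of underside
- spatula: orange-handled spatula about 250 mm long lying on the bench to the right (-y); origin on its length near the middle
- bowl: steel bowl 120 mm across, 50 mm high, on the right (-y); origin centre of underside
- pigment_jar: blue jar with a white lid, 56 mm across, 65 mm tall, on the left (+y), in front of the mould pan; origin centre of underside

How it is judged:
By the outcome, as a careful person would: the job done as asked, in the order asked, and still so for the second after the job is handed in, with the robot touching nothing.
It also fails if it takes over 51 s, if anything falls off the work surface, if the arm or the gripper's body presses on something with over 40 N, if the wrist force passes 120 N, or if a joint passes its speed limit or range.

### The arm

A 6-joint arm with a two-finger parallel gripper is mounted at the origin on the work surface. World frame = base frame: x ahead of the robot, y to its left, z up, the work surface at z = 0. Lengths are in m, angles in degrees, forces in N, time in s.
With the tool pointing down it reaches from about 0.3 to 0.75 m from the base axis. Payload 8.5 kg.
Tool frame: the origin (TCP) lies on the centre line of the jaws, within the pads' length; the fingertips stand 17 mm ahead of it and the grasp point (between the pads) lies 2 mm behind it (env.tip_extent is the distance from the TCP to the fingertips, in m); z points along the fingers, y is the direction in which the jaws open and shut (so a half turn about z gives the same grasp; the last joint's range is limited). The gripper opens to 85 mm and grips with 20 to 120 N. Pads are 22 mm wide; open, the fingers measure 114 mm over their backs; the gripper's body (76 mm by 85 mm) begins 54 mm behind the grasp point. The pads swing forward as they close: fully open they stand 13 mm farther back than shut.
Start: joints at [57.966, 21.807, 74.336, -0, 83.858, -12.336], TCP at [0.185, 0.518, 0.248] pointing down, gripper open.
Joint ranges: [-178.18, 178.18], [-50.72, 133.34], [12.68, 142.11], [-81.47, 261.47], [9.98, 163.14], [-165.26, 165.26]. Speed limits (degrees/s): [136.94, 136.94, 180, 180, 180, 180].

### API

Orientations are given as a 3x3 rotation matrix whose columns are the frame's x, y, z axes.
In Python, from rig import telemetry, get_image, camera_params, close_job, env gives the robot as it stands.
- The arm moves only by the tool apply_moves, never from a script. Its argument "motion" is a list of rows, each an object of numbers: "tx", "ty", "tz": the shift along the tool's x, y, z in cm; "turn": the turn about the tool's z in degrees; "jaw": the gripper's target within -1 to 1 (fully open at 1, half-way at 0, shut at -1). In form: [{"tx": .., "ty": .., "tz": .., "turn": .., "jaw": ..}, ...]. A call has 1 to 5 rows; each row is the pose to reach, as a shift and turn from the pose measured when the call began, along the tool's axes at that moment; what a row does not reach only later rows make up. A row lasts 1/12 s, in which the tool goes at most 41.7 mm and 7.16 degrees, less where a joint would pass 70% of its speed; a pose out of reach is approached as far as the arm can. A call with a gripper value outside its range is refused whole. The fingers move at their own pace and stop on an object; "squeeze" is the grip in N (left out, the last holds). Time passes only in rows, so rows that repeat a pose let the fingers close. It gives the time, the measured TCP pose, the force and the opening at its end, in the units of the state.
- telemetry.observe(): the state, without advancing time (a new reading comes with each control period).
- get_image(name): name is "side" or "top"; returns (picture, depth): 480x640x3 uint8, red, green, blue; 480x640 float32, m along the optical axis (not along the pixel's ray), 0 where there is no reading.
- camera_params(name): a dict with "fx", "fy", "cx", "cy" (pixels), "rvec" (rotation vector, rad) and "tvec" (3), from world to camera coordinates, as OpenCV has them. Camera axes: x right, y down, z forward; pixel columns grow to the right and rows downward; lengths in m; the calibration is good to about 2 mm. A picture is of the moment at which its call begins. camera_params takes no time and is no camera call.
- close_job(): hands the job in, once; it reports no verdict.
The state is a dict: "time_s": time; "q": joint angles; "qvel": joint speeds; "joint_efforts": joint torques, N m; "position": TCP position; "tool_rot": TCP orientation; "ft_force": force on the tool from outside, world axes, zero at the start; "wrist_torque": the same for the moment, N m; "grip_width": finger opening in m.
Only numpy, scipy, OpenCV 4.12 (cv2) and the standard library are available. Lean on these libraries where they do the work, as an engineer would, in place of code of your own. Each camera call takes 0.05 s, during which the arm holds its last target. There are 200 camera calls.

## Working session

There is one attempt and no reset: what is moved stays moved. The work goes in short steps, Python scripts to look and compute and a tool call to move; the robot and the scene stay as the last step left them, time stands still between calls to the robot, and variables do not carry over. Pictures are saved under pics/ and viewed, about 8 in all and at most 12, crops included, and the job is handed in when it is done.

Besides the shell and the picture viewer there is one more tool, called after ">>>" by a JSON object that holds its "api" and its "payload". apply_moves: Moves the arm, as the interface text tells. Its arguments: {"type":"object","properties":{"motion":{"type":"array"},"squeeze":{"type":"number"}},"required":["motion"]}

```bash
mkdir -p pics; cat > h.py <<'E'
import numpy as np, cv2
from rig import telemetry, get_image, camera_params, close_job, env
def cam(n):
    p=camera_params(n); R=cv2.Rodrigues(np.array(p["rvec"],float))[0]; return p,R,np.array(p["tvec"],float).ravel()
def ray(n,u,v,z):
    p,R,t=cam(n); d=R.T@np.array([(u-p["cx"])/p["fx"],(v-p["cy"])/p["fy"],1.]); c=-R.T@t
    return c+d*(z-c[2])/d[2]
def proj(n,X):
    p,R,t=cam(n); x=R@np.asarray(X,float)+t; return p["fx"]*x[0]/x[2]+p["cx"],p["fy"]*x[1]/x[2]+p["cy"]
E
python3 - <<'E'
from h import *
for n in("top","side"):
    im,d=get_image(n); cv2.imwrite(f"pics/{n}0.png",im[...,::-1]); np.save(f"pics/{n}0d.npy",d)
    p,R,t=cam(n); print(n,p["fx"],-R.T@t,R[2])
s=telemetry.observe();print(s); print(env.tip_extent)
E
```

```text
top 482.7946027707211 [ 0.37916669 -0.11923505  1.27801708] [ 0.09060344 -0.00418929 -0.99587824]
side 610.1057476341452 [ 0.20208257 -1.01032664  1.08973097] [ 0.22604758  0.66639469 -0.71050729]
{'time_s': 0.1, 'q': array([ 5.79648795e+01,  2.18374704e+01,  7.43803437e+01,  5.27821634e-04,
        8.38571602e+01, -1.23356485e+01]), 'qvel': array([-0.0403108 , -0.10021142, -0.1432547 , -0.02861775,  0.22325388,
        0.01942048]), 'joint_efforts': array([ 3.25333487e-03, -4.49222302e+01, -2.31657279e+01, -1.72304699e-04,
        3.68338195e-03,  2.88526792e-05]), 'position': array([0.18526486, 0.51760053, 0.2477707 ]), 'tool_rot': array([[-9.41473216e-01,  3.37087068e-01, -7.01869967e-04],
       [ 3.37087675e-01,  9.41472612e-01, -1.10442873e-03],
       [ 2.88502708e-04, -1.27638178e-03, -9.99999144e-01]]), 'ft_force': array([ 0.15497677, -0.11185325,  0.30507836]), 'wrist_torque': array([ 0.00798824, -0.02882689,  0.00224477]), 'grip_width': 0.0852536153671421}
0.017
```

View pics/top0.png

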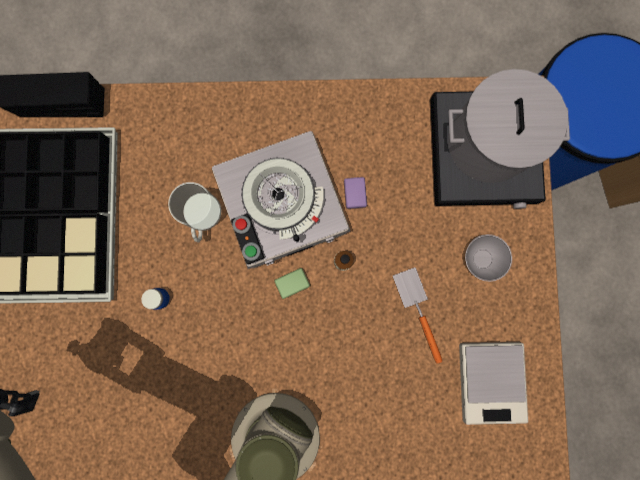

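View pics/side0.png

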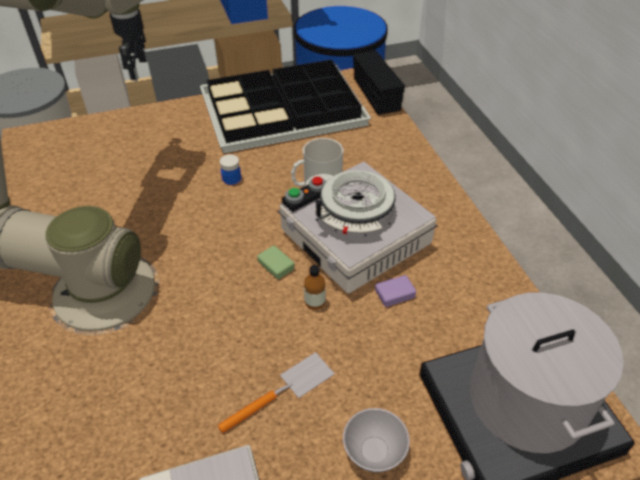

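The top view shows the green button at about (251,252), the red one at (241,224), the grip at (297,238), the red mark at (315,218) and the ring centre at about (279,193).

```bash
python3 - <<'E'
from h import *
def blobs(n,box):
    im=cv2.imread(f"pics/{n}0.png"); hsv=cv2.cvtColor(im,cv2.COLOR_BGR2HSV); H,S,V=cv2.split(hsv)
    M={"green":(H>45)&(H<90)&(S>110),"red":((H<6)|(H>174))&(S>150)&(V>100),"black":(V<45),"white":(V>185)&(S<40)}
    x0,y0,x1,y1=box
    for k,m in M.items():
        w=np.zeros(m.shape,np.uint8); w[y0:y1,x0:x1]=m[y0:y1,x0:x1]
        N,_,st,c=cv2.connectedComponentsWithStats(w)
        for i in range(1,N):
            if st[i,4]>=8: print(n,k,st[i],c[i].round(1))
    s=cv2.resize(im[y0:y1,x0:x1],None,fx=5,fy=5,interpolation=cv2.INTER_CUBIC); return s
a=blobs("top",(210,130,360,270)); b=blobs("side",(270,160,440,280))
cv2.imwrite("pics/c_top.png",a[:600]); cv2.imwrite("pics/c_side.png",b[:,:800])
for u,v,z in[(251,252,.142),(241,224,.142),(297,238,.195),(315,218,.139),(279,193,.168)]: print(ray("top",u,v,z).round(4))
E
```

```text
top green [245 246  12  11 100] [250.5 250.8]
top red [312 216   6   6  21] [314.8 218.7]
top red [235 219  12  11  96] [240.6 223.8]
top black [276 188   6   3  11] [278.4 188.8]
top black [273 190   4   8  20] [274.  193.3]
top black [277 192   7   8  42] [280.  195.3]
top black [244 214   7   7  16] [247.7 216.2]
top black [236 222  28  42 286] [249.8 240.9]
top black [294 235   5   6  27] [296.  237.6]
top black [288 246  24   9  31] [300.  250.1]
top black [341 255   9   8  53] [344.9 258.4]
top white [ 243  159   70   68 1416] [277.  194.5]
top white [275 177  19  10 100] [284.  181.5]
top white [258 183   6  12  21] [260.  189.9]
top white [309 186  14  33 185] [317.5 202.1]
top white [285 190  12  22  92] [289.7 200. ]
top white [210 196  10  30 207] [213.4 210.4]
top white [273 200  10   8  40] [277.8 204. ]
top white [266 208   5   4  12] [268.5 209.6]
top white [295 218  19  16 116] [303.8 225.9]
top white [279 229  14  11  93] [285.3 234.4]
top white [262 239   7   6  12] [265.2 241.9]
top white [267 243  34  15  95] [281.3 250.5]
top white [265 248  12   5  15] [270.4 24
[... 174 characters left out ...]
 [302.9 200.3]
side black [354 196   8   3  22] [357.5 196.9]
side black [317 201   5  15  48] [318.3 207.2]
side black [304 245  16  20  97] [311.7 254.2]
side black [311 266   8  10  68] [314.3 270.5]
side white [295 160   7   5  11] [297.8 162.1]
side white [320 172  73  45 706] [356.  197.5]
side white [367 193  11  10  53] [372.2 197.3]
side white [338 194   4   3   9] [339.7 195.1]
side white [346 197   3   3   9] [347. 198.]
side white [353 202   9   4  21] [357.4 204.2]
side white [325 219  18  10  84] [334.5 223.1]
side white [346 224  34   7 147] [363.1 227.4]
[0.467  0.0383 0.142 ]
[0.5341 0.0615 0.142 ]
[ 0.4925 -0.0729  0.195 ]
[ 0.5454 -0.1141  0.139 ]
[ 0.6016 -0.0315  0.168 ]
```

View pics/c_top.png

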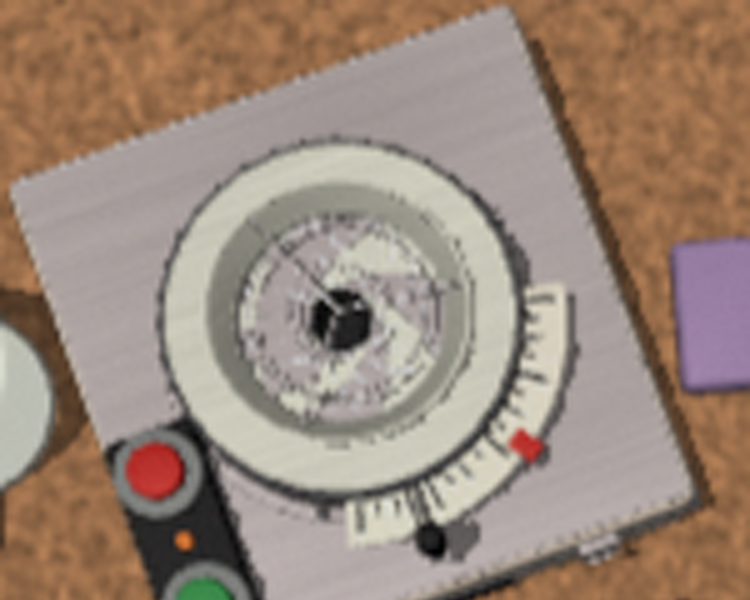

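View pics/c_side.png

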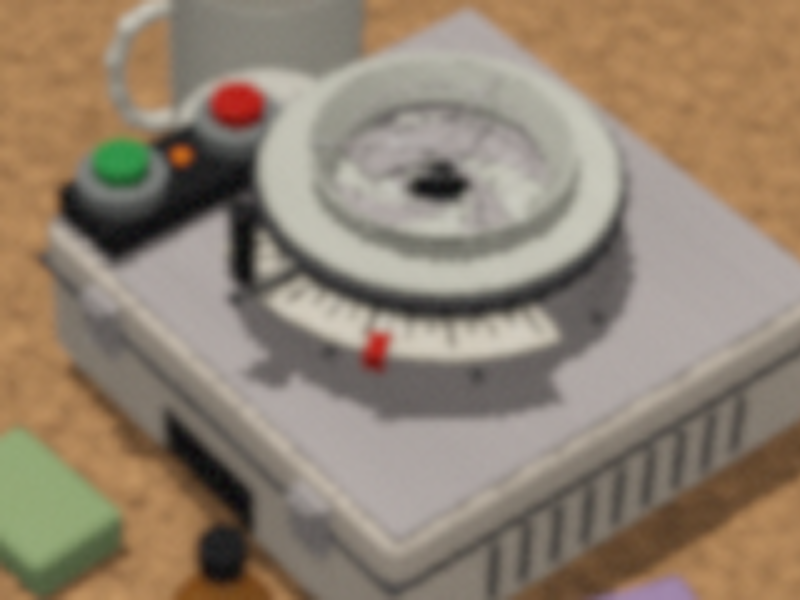

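```bash
python3 - <<'E'
from h import *
r=lambda n,u,v,z: ray(n,u,v,z)[:2]
c=[r("top",212,167,.1),r("top",311,131,.1),r("top",350,229,.1)]
print("corner ctr",(c[0]+c[2])/2, "edges",np.linalg.norm(c[1]-c[0]),np.linalg.norm(c[2]-c[1]))
for a,b in((c[0],c[1]),(c[2],c[1])): d=b-a; print("edge ang",np.degrees(np.arctan2(d[1],d[0])))
for n,g,rd,m in(("top",(250.5,250.8),(240.6,223.8),(314.8,218.7)),("side",(293.7,192),(317,180.6),(344.7,229.9))):
    G=r(n,*g,.142);Rd=r(n,*rd,.142); d=Rd-G
    print(n,"G",G,"R",Rd,np.linalg.norm(d),np.degrees(np.arctan2(d[1],d[0])),"mark",r(n,*m,.139))
im=cv2.imread("pics/top0.png").astype(int)
# ring white disc outline
hsv=cv2.cvtColor(im.astype(np.uint8),cv2.COLOR_BGR2HSV)
w=((hsv[...,2]>150)&(im[...,0]<im[...,1]-3)&(hsv[...,1]<50)).astype(np.uint8)*255
w[:150]=0;w[235:]=0;w[:,:235]=0;w[:,325:]=0
w=cv2.morphologyEx(w,cv2.MORPH_OPEN,np.ones((7,7)))
cn=max(cv2.findContours(w,0,2)[0],key=cv2.contourArea); e=cv2.fitEllipse(cv2.convexHull(cn)); print(e)
for z in(.143,.150,.155): A=r("top",*e[0],z); B=r("top",e[0][0]+e[1][0]/2,e[0][1],z); print("ring",z,A,np.linalg.norm(B-A))
for n,b in(("top",(296,237.6)),("side",(318.3,207.2))):
  for z in(.175,.19,.195): print(n,"grip",z,r(n,*b,z))
E
```

```text
corner ctr [ 0.60303985 -0.02996068] edges 0.26248753420865006 0.26510639176042
edge ang -70.63866933787398
edge ang 20.135039298697198
top G [0.4698806  0.03948766] R [0.53454881 0.06249098] 0.06863766926038944 19.58112952725014 mark [ 0.5437065  -0.11360985]
side G [0.47007172 0.03752476] R [0.53458715 0.05962676] 0.06819633727227808 18.910679883669243 mark [ 0.54244943 -0.11625319]
((274.85626220703125, 198.138916015625), (57.28459930419922, 67.11710357666016), 113.18773651123047)
ring 0.143 [ 0.5943873 -0.0195003] 0.06818528960877537
ring 0.15 [ 0.59305997 -0.0201154 ] 0.06776476992351313
ring 0.155 [ 0.59211187 -0.02055475] 0.06746439871975439
top grip 0.175 [ 0.49557062 -0.0697804 ]
top grip 0.19 [ 0.49398764 -0.07045294]
top grip 0.195 [ 0.49345998 -0.07067712]
side grip 0.175 [ 0.49808596 -0.06478385]
side grip 0.19 [ 0.49323201 -0.08028911]
side grip 0.195 [ 0.49161403 -0.08545753]
```

```bash
cat >> h.py <<'E'
A=np.array([.602,-.031]); TM=np.radians(234.6)
def u(t): return np.array([np.cos(t),np.sin(t)])
n=np.array([-np.sin(TM),np.cos(TM)])
def shift(x,y,z):
    s=telemetry.observe(); return (s["tool_rot"].T@(np.array([x,y,z])-s["position"])*100).round(2)
def yaw():
    R=telemetry.observe()["tool_rot"]; return np.degrees(np.arctan2(R[1,0],R[0,0]))
E
python3 - <<'E'
from h import *
g=A+.117*u(np.radians(200.3)); p=g-n*.030; print(n,g,p,shift(*p,.248),yaw())
E
```

```text
[ 0.8151278  -0.57928117] [ 0.49226699 -0.07159147] [ 0.46781316 -0.05421304] [-4.588e+01 -4.431e+01  2.000e-02] 160.3004606280511
```

>>> {"api": "apply_moves", "payload": {"motion": [{"tx":-2.5,"ty":-2.5,"tz":0,"turn":3,"jaw":-1},{"tx":-5.4,"ty":-5.2,"tz":0,"turn":6,"jaw":-1},{"tx":-8.3,"ty":-8,"tz":0,"turn":9,"jaw":-1},{"tx":-11.2,"ty":-10.8,"tz":0,"turn":12,"jaw":-1},{"tx":-14,"ty":-13.5,"tz":0,"turn":15.7,"jaw":-1}], "squeeze": 20}}

```text
time_s: 0.52
position: [0.2717, 0.3415, 0.2477]
tool_rot: [[-0.814, 0.581, -0.001], [0.581, 0.814, -0.002], [0.0, -0.002, -1.0]]
ft_force: [0.6, -0.0, 0.2]
grip_width: 0.0257
```

```bash
python3 -c "
from h import *
s=telemetry.observe();print(s['position'],shift(.468,-.054,.248),yaw(),s['grip_width'])"
```

```text
[0.27169186 0.34150348 0.24766044] [-38.95 -20.79   0.  ] 144.49225513460203 0.02565665576834861
```

>>> {"api": "apply_moves", "payload": {"motion": [{"tx":-3.6,"ty":-1.9,"tz":0,"turn":0,"jaw":-1},{"tx":-7.2,"ty":-3.8,"tz":0,"turn":0,"jaw":-1},{"tx":-10.8,"ty":-5.7,"tz":0,"turn":0,"jaw":-1},{"tx":-14.4,"ty":-7.6,"tz":0,"turn":0,"jaw":-1},{"tx":-18,"ty":-9.5,"tz":0,"turn":0,"jaw":-1}]}}

```text
time_s: 0.93
position: [0.3633, 0.1577, 0.2478]
tool_rot: [[-0.814, 0.581, -0.001], [0.581, 0.814, -0.001], [0.0, -0.002, -1.0]]
ft_force: [1.2, 0.7, 0.3]
grip_width: -0.0
```

>>> {"api": "apply_moves", "payload": {"motion": [{"tx":-3.6,"ty":-1.9,"tz":0,"turn":0,"jaw":-1},{"tx":-7.2,"ty":-3.8,"tz":0,"turn":0,"jaw":-1},{"tx":-10.8,"ty":-5.7,"tz":0,"turn":0,"jaw":-1},{"tx":-14.4,"ty":-7.6,"tz":0,"turn":0,"jaw":-1},{"tx":-18,"ty":-9.5,"tz":0,"turn":0,"jaw":-1}]}}

```text
time_s: 1.35
position: [0.4549, -0.0263, 0.2479]
tool_rot: [[-0.814, 0.581, -0.001], [0.581, 0.814, -0.001], [0.0, -0.002, -1.0]]
ft_force: [1.3, 0.4, 0.2]
grip_width: -0.0
```

```bash
python3 -c "
from h import *
s=telemetry.observe();print(s['position'],shift(.468,-.054,.182),yaw(),s['grip_width'])"
```

```text
[ 0.45492018 -0.02626517  0.24785784] [-2.68 -1.48  6.59] 144.46594069996033 -1.4088162395080945e-06
```

>>> {"api": "apply_moves", "payload": {"motion": [{"tx":-2.0,"ty":-1.2,"tz":0,"jaw":-1,"turn":0},{"tx":-2.7,"ty":-1.5,"tz":0,"jaw":-1,"turn":0},{"tx":-2.7,"ty":-1.5,"tz":2.2,"jaw":-1,"turn":0},{"tx":-2.7,"ty":-1.5,"tz":4.4,"jaw":-1,"turn":0},{"tx":-2.7,"ty":-1.5,"tz":6.6,"jaw":-1,"turn":0}]}}

```text
time_s: 1.77
position: [0.4677, -0.0537, 0.181]
tool_rot: [[-0.814, 0.581, -0.001], [0.581, 0.814, -0.001], [0.0, -0.002, -1.0]]
ft_force: [0.2, 0.7, -0.3]
grip_width: -0.0
```

```bash
python3 - <<'E'
from h import *
S=[]
for nme,b in(("top",(210,130,360,280)),("side",(270,130,400,260))):
    im,d=get_image(nme); im=im[...,::-1]; cv2.imwrite(f"pics/{nme}1.png",im); x0,y0,x1,y1=b
    S.append(cv2.resize(im[y0:y1,x0:x1],(400,400),interpolation=cv2.INTER_CUBIC))
cv2.imwrite("pics/p1.png",np.hstack(S))
s=telemetry.observe();print(s['position'],s['ft_force'],s['time_s'])
# path: TCP = axis+.117u(t)-n*off
for off in(.018,):
  for t in np.arange(198,236,4): q=A+.117*u(np.radians(t))-n*off; print(t,q.round(4),shift(*q,.182))
E
```

```text
[ 0.46636866 -0.05305388  0.17933047] [-0.79074192  0.22413639  0.98212425] 1.8667
198 [ 0.4761 -0.0567] [-1.    0.26 -0.27]
202 [ 0.4788 -0.0644] [-1.67 -0.2  -0.28]
206 [ 0.4822 -0.0719] [-2.38 -0.61 -0.28]
210 [ 0.486  -0.0791] [-3.11 -0.98 -0.29]
214 [ 0.4903 -0.086 ] [-3.86 -1.29 -0.29]
218 [ 0.4951 -0.0926] [-4.64 -1.55 -0.29]
222 [ 0.5004 -0.0989] [-5.43 -1.75 -0.3 ]
226 [ 0.5061 -0.1047] [-6.23 -1.9  -0.3 ]
230 [ 0.5121 -0.1102] [-7.04 -2.   -0.31]
234 [ 0.5186 -0.1152] [-7.86 -2.03 -0.32]
```

View pics/p1.png

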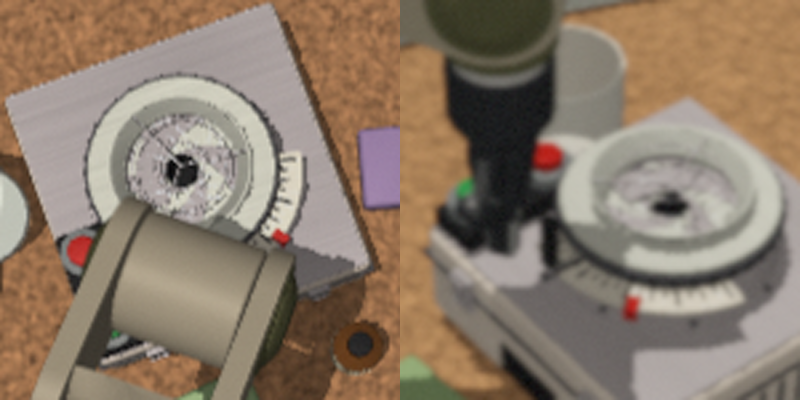

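The side view shows the fingertips just left of the grip at (548,243 in the mosaic), which stands free. The arm hides the grip from the top camera. Now I start the push.

>>> {"api": "apply_moves", "payload": {"motion": [{"tx":-0.5,"ty":0.1,"tz":-0.3,"jaw":-1,"turn":0},{"tx":-1.0,"ty":0.2,"tz":-0.3,"jaw":-1,"turn":0},{"tx":-1.35,"ty":0.0,"tz":-0.3,"jaw":-1,"turn":0},{"tx":-1.7,"ty":-0.2,"tz":-0.3,"jaw":-1,"turn":0},{"tx":-2.0,"ty":-0.4,"tz":-0.3,"jaw":-1,"turn":0}]}}

```text
time_s: 2.28
position: [0.4807, -0.0682, 0.1828]
tool_rot: [[-0.814, 0.581, -0.007], [0.581, 0.814, 0.001], [0.006, -0.003, -1.0]]
ft_force: [-1.0, 1.5, 1.8]
grip_width: -0.0002
```

```bash
python3 - <<'E'
from h import *
s=telemetry.observe();print(s['position'],s['ft_force'],s['tool_rot'].T@s['ft_force'])
for t in np.arange(202,236,4): q=A+.117*u(np.radians(t))-n*.018; print(t,q.round(4),shift(*q,.182))
E
```

```text
[ 0.48067634 -0.06816744  0.182822  ] [-1.04929794  1.48234032  1.79726666] [ 1.72643794  0.59211202 -1.78811125]
202 [ 0.4788 -0.0644] [0.37 0.2  0.08]
206 [ 0.4822 -0.0719] [-0.34 -0.21  0.08]
210 [ 0.486  -0.0791] [-1.07 -0.58  0.08]
214 [ 0.4903 -0.086 ] [-1.82 -0.89  0.07]
218 [ 0.4951 -0.0926] [-2.6  -1.15  0.07]
222 [ 0.5004 -0.0989] [-3.39 -1.35  0.06]
226 [ 0.5061 -0.1047] [-4.19 -1.5   0.06]
230 [ 0.5121 -0.1102] [-5.   -1.6   0.06]
234 [ 0.5186 -0.1152] [-5.82 -1.63  0.05]
```

>>> {"api": "apply_moves", "payload": {"motion": [{"tx":-0.4,"ty":-0.2,"tz":0,"jaw":-1,"turn":0},{"tx":-0.75,"ty":-0.4,"tz":0,"jaw":-1,"turn":0},{"tx":-1.1,"ty":-0.6,"tz":0,"jaw":-1,"turn":0},{"tx":-1.5,"ty":-0.75,"tz":0,"jaw":-1,"turn":0},{"tx":-1.8,"ty":-0.9,"tz":0,"jaw":-1,"turn":0}]}}

```text
time_s: 2.7
position: [0.4901, -0.0865, 0.1827]
tool_rot: [[-0.814, 0.581, -0.007], [0.581, 0.814, 0.001], [0.007, -0.003, -1.0]]
ft_force: [-4.1, 0.8, 1.2]
grip_width: 0.0001
```

```bash
python3 - <<'E'
from h import *
im,d=get_image("side"); im=im[...,::-1]; cv2.imwrite("pics/side2.png",im)
cv2.imwrite("pics/p2.png",cv2.resize(im[150:260,290:420],None,fx=6,fy=6,interpolation=cv2.INTER_CUBIC)[:600])
s=telemetry.observe();print(s['position'],s['ft_force'],s['tool_rot'].T@s['ft_force'])
for t in np.arange(214,238,2): q=A+.117*u(np.radians(t))-n*.018; print(t,q.round(4),shift(*q,.182))
E
```

```text
[ 0.49044578 -0.08691413  0.18274082] [-2.68350297 -0.88094615  0.04755032] [ 1.67203368 -2.27660428 -0.02986113]
214 [ 0.4903 -0.086 ] [0.06 0.07 0.07]
216 [ 0.4927 -0.0893] [-0.32 -0.07  0.07]
218 [ 0.4951 -0.0926] [-0.71 -0.19  0.07]
220 [ 0.4977 -0.0958] [-1.11 -0.3   0.07]
222 [ 0.5004 -0.0989] [-1.5  -0.39  0.07]
224 [ 0.5032 -0.1018] [-1.9  -0.48  0.06]
226 [ 0.5061 -0.1047] [-2.31 -0.54  0.06]
228 [ 0.509  -0.1075] [-2.71 -0.6   0.06]
230 [ 0.5121 -0.1102] [-3.12 -0.64  0.06]
232 [ 0.5153 -0.1128] [-3.53 -0.66  0.05]
234 [ 0.5186 -0.1152] [-3.93 -0.67  0.05]
236 [ 0.5219 -0.1176] [-4.34 -0.67  0.05]
```

View pics/p2.png

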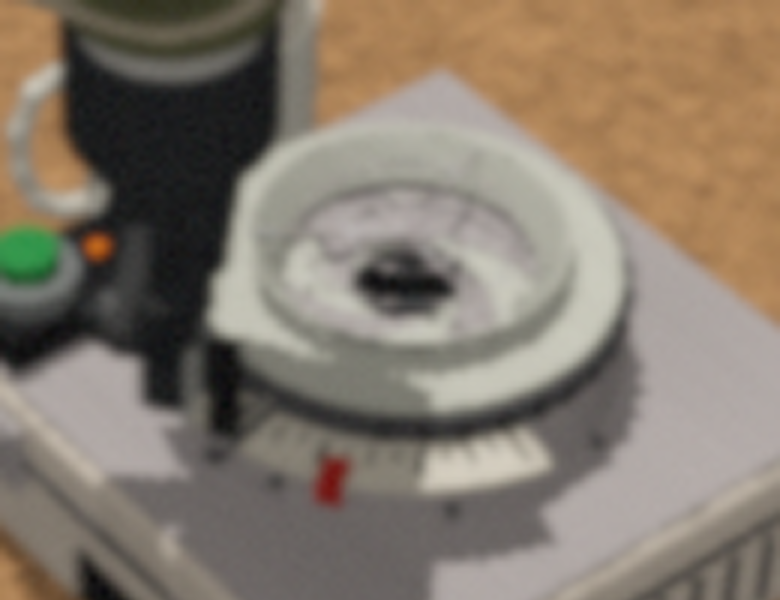

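The side crop shows the grip at (222,385) in the crop, about (327,214) full frame. It is still short of the red mark at crop (332,480), with the fingertips to its left.

```bash
python3 - <<'E'
from h import *
for t in range(198,240,2):
    g=A+.117*u(np.radians(t)); print(t,np.round(proj("side",[*g,.195]),1),np.round(proj("side",[*g,.152]),1),np.round(proj("side",[*(A+.104*u(np.radians(t))),.139]),1))
for f in("side0","side2"):
    im=cv2.imread(f"pics/{f}.png"); V=im.max(2)[195:225,312:345]
    for r in(8,12,16,20,24): print(f,195+r,V[r])
E
```

```text
198 [315.3 201.9] [315.6 216.2] [320.3 218. ]
200 [316.5 202.9] [316.7 217.2] [321.3 218.9]
202 [317.6 203.9] [317.8 218.2] [322.3 219.8]
204 [318.9 204.8] [319.  219.1] [323.4 220.6]
206 [320.1 205.7] [320.3 220.1] [324.5 221.4]
208 [321.5 206.6] [321.6 221. ] [325.6 222.2]
210 [322.9 207.5] [322.9 221.8] [326.8 223. ]
212 [324.3 208.3] [324.3 222.7] [328.1 223.7]
214 [325.8 209.2] [325.8 223.5] [329.4 224.4]
216 [327.3 209.9] [327.3 224.2] [330.7 225.1]
218 [328.9 210.7] [328.8 225. ] [332.  225.8]
220 [330.5 211.4] [330.4 225.7] [333.4 226.4]
222 [332.1 212. ] [332.  226.3] [334.8 227. ]
224 [333.8 212.7] [333.6 227. ] [336.3 227.5]
226 [335.5 213.2] [335.3 227.6] [337.7 228. ]
228 [337.3 213.8] [337.  228.1] [339.2 228.5]
230 [339.  214.3] [338.7 228.6] [340.7 228.9]
232 [340.8 214.8] [340.5 229.1] [342.3 229.4]
234 [342.7 215.2] [342.3 229.5] [343.9 229.7]
236 [344.5 215.6] [344.1 229.9] [345.4 230.1]
238 [346.4 215.9] [345.9 230.2] [347.  230.3]
side0 203 [136 149 146 116  70  42  39  32  30  41  58  85 123 158 182 191 195 193
 193 194 194 191 186 173 155 136 129 135 143 151 15
[... 615 characters left out ...]
28  29  27  23  24  25  26  36  57 105 151 181 192 196 195
 195 195 195 193 188 176 156 139 131 137 148 154 158 165 168]
side2 207 [ 34  30  27  23  26  21  25  29  33  45  53  53  42  32  36  45  56  81
 107 129 143 150 153 160 172 180 181 180 176 162 143 133 128]
side2 211 [151 112  66  35  27  27  25  40  63  83  81  65  41  25  21  20  24  29
  46  68  85  99 113 119 122 124 122 125 124 124 126 125 125]
side2 215 [154 119  71  38  29  32  29  39  67  83  90  84  65  36  25  19  20  41
  61  67  61  55  59  54  56  61  70  82  95 106 112 117 120]
side2 219 [174 173 169 164 160 154 147 136 122 112 113 107  81  43  22  21  21  36
  65  78  79  77  84  99 105  99  91  81  70  59  53  52  49]
```

>>> {"api": "apply_moves", "payload": {"motion": [{"tx":-0.4,"ty":-0.1,"tz":0,"jaw":-1,"turn":0},{"tx":-0.8,"ty":-0.2,"tz":0,"jaw":-1,"turn":0},{"tx":-1.2,"ty":-0.3,"tz":0,"jaw":-1,"turn":0},{"tx":-1.6,"ty":-0.4,"tz":0,"jaw":-1,"turn":0},{"tx":-1.9,"ty":-0.5,"tz":0,"jaw":-1,"turn":0}]}}

```text
time_s: 3.17
position: [0.5035, -0.1024, 0.1825]
tool_rot: [[-0.814, 0.581, -0.006], [0.581, 0.814, 0.001], [0.006, -0.003, -1.0]]
ft_force: [-1.4, 2.0, -1.4]
grip_width: 0.0001
```

>>> {"api": "apply_moves", "payload": {"motion": [{"tx":-0.3,"ty":0,"tz":0,"jaw":-1,"turn":0},{"tx":-0.6,"ty":-0.1,"tz":0,"jaw":-1,"turn":0},{"tx":-0.8,"ty":-0.1,"tz":0,"jaw":-1,"turn":0},{"tx":-1.0,"ty":-0.15,"tz":0,"jaw":-1,"turn":0},{"tx":-1.2,"ty":-0.15,"tz":0,"jaw":-1,"turn":0}]}}

```text
time_s: 3.58
position: [0.5126, -0.1107, 0.1825]
tool_rot: [[-0.814, 0.581, -0.006], [0.581, 0.814, 0.001], [0.006, -0.003, -1.0]]
ft_force: [-2.7, 0.3, 0.1]
grip_width: 0.0002
```

```bash
python3 - <<'E'
from h import *
im,d=get_image("side"); im=im[...,::-1]; cv2.imwrite("pics/side3.png",im)
cv2.imwrite("pics/p3.png",cv2.resize(im[190:250,305:385],None,fx=10,fy=10,interpolation=cv2.INTER_CUBIC))
V=im.max(2)
for r in(213,217,221,225): print(r,V[r,318:350])
s=telemetry.observe();print(s['position'],s['tool_rot'].T@s['ft_force'])
for t in np.arange(226,238,2): q=A+.117*u(np.radians(t))-n*.018; print(t,q.round(4),shift(*q,.182))
E
```

```text
213 [203 198 181 150 110  86  71  59  45  28  24  24  21  28  24  34  47  62
  62  55  40  31  23  29  43  73 104 121 125 129 133 139]
217 [176 182 192 202 208 210 208 196 161 102  48  32  30  29  30  56  79  87
  74  52  28  22  20  23  29  45  70  85  92  98 104 106]
221 [135 130 120 111 119 134 149 148 126  84  48  36  31  31  37  56  82  90
  79  55  33  23  18  20  33  51  64  66  61  60  61  56]
225 [150 126 111 108 107 106 106 103 104 105 108 111 115 118 121 122 127 128
 121  96  57  27  23  23  31  53  89 114 122 119 123 129]
[ 0.51276687 -0.11090888  0.1824896 ] [ 1.7548488  -1.29429352  0.04747761]
226 [ 0.5061 -0.1047] [0.9  0.11 0.05]
228 [ 0.509  -0.1075] [0.5  0.06 0.05]
230 [ 0.5121 -0.1102] [0.09 0.02 0.05]
232 [ 0.5153 -0.1128] [-0.31 -0.    0.05]
234 [ 0.5186 -0.1152] [-0.72 -0.01  0.05]
236 [ 0.5219 -0.1176] [-1.13 -0.01  0.04]
```

View pics/p3.png

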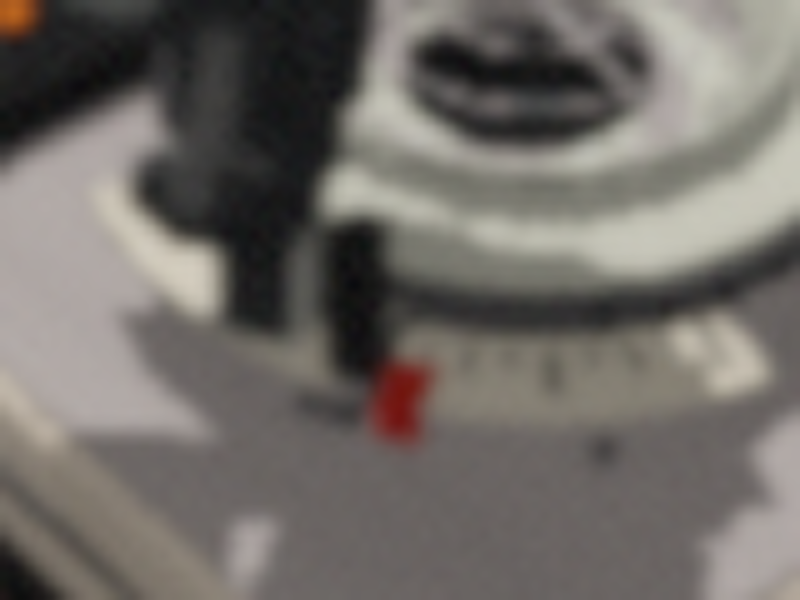

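The side crop shows the grip's foot at (358,370) and the red tab at (402,385), so about 4–5° remain. I push about 3.5°, then back off and look from above.

>>> {"api": "apply_moves", "payload": {"motion": [{"tx":-0.2,"ty":0,"tz":0,"jaw":-1,"turn":0},{"tx":-0.4,"ty":0,"tz":0,"jaw":-1,"turn":0},{"tx":-0.6,"ty":0,"tz":0,"jaw":-1,"turn":0},{"tx":-0.7,"ty":0,"tz":0,"jaw":-1,"turn":0},{"tx":-0.7,"ty":0,"tz":0,"jaw":-1,"turn":0}]}}

```text
time_s: 4.05
position: [0.5188, -0.1152, 0.1825]
tool_rot: [[-0.814, 0.581, -0.006], [0.581, 0.814, 0.0], [0.005, -0.003, -1.0]]
ft_force: [0.4, -0.5, -0.2]
grip_width: 0.0
```

>>> {"api": "apply_moves", "payload": {"motion": [{"tx":1.0,"ty":0,"tz":0,"jaw":-1,"turn":0},{"tx":2.0,"ty":-0.5,"tz":0,"jaw":-1,"turn":0},{"tx":3.0,"ty":-1.0,"tz":-2.0,"jaw":-1,"turn":0},{"tx":4.0,"ty":-1.0,"tz":-5.0,"jaw":-1,"turn":0},{"tx":7.0,"ty":-1.0,"tz":-7.0,"jaw":-1,"turn":0}]}}

```text
time_s: 4.47
position: [0.4575, -0.0835, 0.2547]
tool_rot: [[-0.813, 0.582, -0.002], [0.582, 0.813, -0.001], [0.001, -0.002, -1.0]]
ft_force: [-0.2, 0.5, 0.3]
grip_width: 0.0004
```

```bash
python3 - <<'E'
from h import *
s=telemetry.observe();print(s['position'],shift(.36,.0,.26))
E
```

```text
[ 0.45745603 -0.08352814  0.25465025] [12.79  1.11 -0.52]
```

>>> {"api": "apply_moves", "payload": {"motion": [{"tx":3,"ty":0,"tz":0,"jaw":-1,"turn":0},{"tx":6,"ty":0,"tz":0,"jaw":-1,"turn":0},{"tx":9,"ty":0,"tz":0,"jaw":-1,"turn":0},{"tx":12,"ty":0,"tz":0,"jaw":-1,"turn":0},{"tx":14.5,"ty":0,"tz":0,"jaw":-1,"turn":0}]}}

```text
time_s: 4.88
position: [0.3376, 0.0023, 0.2549]
tool_rot: [[-0.813, 0.582, -0.001], [0.582, 0.813, -0.001], [0.0, -0.001, -1.0]]
ft_force: [-0.3, 0.2, 0.4]
grip_width: -0.0005
```

```bash
python3 - <<'E'
from h import *
S=[]
for nme,b in(("top",(285,190,335,260)),("side",(315,190,365,260))):
    a=np.mean([get_image(nme)[0][...,::-1].astype(float) for _ in range(3)],0).astype(np.uint8); cv2.imwrite(f"pics/{nme}4.png",a); x0,y0,x1,y1=b
    S.append(cv2.resize(a[y0:y1,x0:x1],None,fx=8,fy=8,interpolation=cv2.INTER_CUBIC))
    hsv=cv2.cvtColor(a,cv2.COLOR_BGR2HSV)
    m=(((hsv[...,0]<6)|(hsv[...,0]>174))&(hsv[...,1]>110))[y0:y1,x0:x1]; yy,xx=np.nonzero(m); print(nme,"red",len(xx),xx.mean()+x0,yy.mean()+y0)
    k=(hsv[...,2]<50)[y0:y1,x0:x1]; N,_,st,c=cv2.connectedComponentsWithStats(k.astype(np.uint8))
    for i in range(1,N):
        if st[i,4]>7: print("dark",st[i]+[x0,y0,0,0,0],c[i]+[x0,y0])
cv2.imwrite("pics/p4.png",np.hstack(S))
for t in(230,232,234,236,238):
    print(t,np.round([*proj("top",[*(A+.117*u(np.radians(t))),.195]),*proj("top",[*(A+.104*u(np.radians(t))),.139])],1))
E
```

```text
top red 6 315.1666666666667 219.83333333333334
dark [285 190   6  14  49] [287.79591837 196.57142857]
dark [316 216   6   7  32] [318.4375 219.4375]
dark [287 246  26  10  37] [299.97297297 250.08108108]
side red 16 345.625 229.5625
dark [315 192   5   8  34] [316.85294118 194.94117647]
dark [347 194  18   5  50] [355.28 196.6 ]
dark [349 201  16   3  27] [356.7037037  202.33333333]
dark [341 214   6  14  57] [343.68421053 220.26315789]
dark [315 255   5   5  15] [316.33333333 257.66666667]
230 [317.9 222.5 313.6 222.3]
232 [319.  221.1 314.6 221.1]
234 [320.  219.6 315.5 219.9]
236 [321.  218.2 316.3 218.6]
238 [322.  216.6 317.1 217.3]
```

View pics/p4.png

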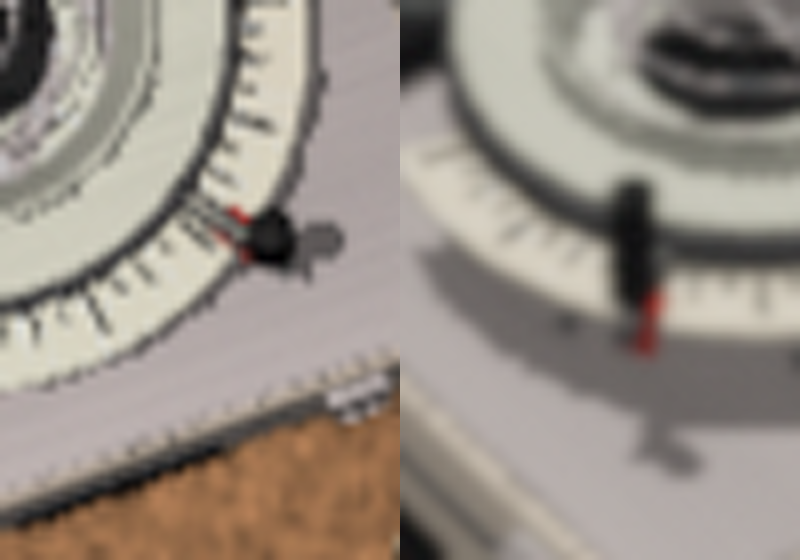

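The top view (left) shows red on both sides of the lever strip, at (238,213) and (235,247), with the grip at (270,238). The side view (right) shows the grip almost in line with the tab. I check this in polar coordinates.

```bash
python3 - <<'E'
from h import *
g=ray("top",318.44,219.44,.193)[:2]-A; m=ray("top",314.8,218.7,.139)[:2]-A
for v in(g,m): print(np.hypot(*v),np.degrees(np.arctan2(v[1],v[0]))%360)
g=ray("side",343.7,220.26,.174)[:2]-A; m=ray("side",344.7,229.9,.137)[:2]-A
for v in(g,m): print("side",np.hypot(*v),np.degrees(np.arctan2(v[1],v[0]))%360)
T=np.radians(np.arange(224,246,1.0))
for f in("top0","top4"):
    im=cv2.imread(f"pics/{f}.png").astype(np.float32)
    for rr in(.092,.096,.100,.104,.108):
        P=np.array([proj("top",[*(A+rr*u(t)),.142]) for t in T],np.float32)
        s=cv2.remap(im,P[:,0].reshape(1,-1),P[:,1].reshape(1,-1),cv2.INTER_LINEAR)[0]
        red=np.clip(s[:,2]-s[:,1]-8,0,None); print(f,rr,"red",red.astype(int),"V",s[:,1].astype(int))
        if red.sum()>60: print("   red centroid",np.degrees((red*T).sum()/red.sum()))
E
```

```text
0.11364607351379843 233.27995878458398
0.10110647529254789 234.7913567271708
side 0.11026058741683446 234.38188745975953
side 0.10204144977062654 234.78999100720932
top0 0.092 red [ 0  0  0  0  0  0  0  0 10  9 16 16 10 11  6  0  0  0  0  0  0  0] V [209 209 210 203 181 139 124 162 176 183 178 179 188 189 197 210 196 184
 189 201 209 210]
   red centroid 234.81524758850114
top0 0.096 red [  0   0   0   0   0   0   0  30  72  99 112 116 108 103  51   8   0   0
   0   0   0   0] V [209 210 210 205 189 160 145 138 105  80  65  59  67  72 139 194 208 208
 208 209 209 209]
   red centroid 234.7942352186959
top0 0.1 red [  0   0   0   0   0   0   0  26  71 109 126 126 125  97  34   4   0   0
   0   0   0   0] V [208 212 209 211 204 199 194 158 108  67  51  49  50  80 153 193 204 207
 206 204 206 207]
   red centroid 234.6867475417105
top0 0.104 red [  0   0   0   0   0   0   0  21  76 116 125 125 122 100  43   9   0   0
   0   0   0   0] V [128 122 130 127 121 115 120  96  71  52  52  51  49  62  93 115 116 116
 119 114 117 123]
   red centroid 234.75076362255155
top0 0.108 red [ 0  0  0  
[... 410 characters left out ...]
0  0  0  0] V [211 212 212 206 191 161 146 138 105  93 101 101  84  74 140 193 207 208
 209 210 210 210]
   red centroid 235.71282088788126
top4 0.1 red [ 0  0  0  0  0  0  0 13 20  8  0  0 35 64 23  1  0  0  0  0  0  0] V [208 211 209 211 204 200 194 157 107  93 109  98  73  63 133 182 198 203
 207 204 206 208]
   red centroid 235.64803884902176
top4 0.104 red [ 0  0  0  0  0  0  0  5 21 13  0  0  0  0  0  0  0  0  0  0  0  0] V [128 122 130 127 121 116 120  95  67  46  46  49  40  35  33  55  67  96
 111 113 118 122]
top4 0.108 red [ 0  0  0  0  0  0  2 13 18  6  0  0  0  0  0  0  0  0  0  0  0  0] V [131 137 137 133 130 112  86  73  38  19  18  32  38  38  32  27  33  72
 100 111 106  97]
```

The mark is at 234.75°. The lever is at about 233.3–234.2°, so it is short by about 0.9°, or 1.7 mm. I go back and nudge it that far.

```bash
python3 -c "
from h import *
print(telemetry.observe()['time_s'],shift(.500,-.1017,.25))"
```

```text
5.1833 [-18.94   0.99   0.49]
```

>>> {"api": "apply_moves", "payload": {"motion": [{"tx":-4,"ty":0.2,"tz":0,"jaw":-1,"turn":0},{"tx":-8,"ty":0.4,"tz":0,"jaw":-1,"turn":0},{"tx":-12,"ty":0.6,"tz":0,"jaw":-1,"turn":0},{"tx":-16,"ty":0.8,"tz":0.2,"jaw":-1,"turn":0},{"tx":-18.4,"ty":1.0,"tz":0.5,"jaw":-1,"turn":0}]}}

```text
time_s: 5.6
position: [0.499, -0.1015, 0.2489]
tool_rot: [[-0.812, 0.584, -0.001], [0.584, 0.812, -0.002], [-0.0, -0.002, -1.0]]
ft_force: [-0.5, -0.2, -0.4]
grip_width: 0.0002
```

>>> {"api": "apply_moves", "payload": {"motion": [{"tx":0,"ty":0,"tz":1.5,"jaw":-1,"turn":0},{"tx":0,"ty":0,"tz":3.5,"jaw":-1,"turn":0},{"tx":0,"ty":0,"tz":5.5,"jaw":-1,"turn":0},{"tx":0,"ty":0,"tz":6.7,"jaw":-1,"turn":0},{"tx":0,"ty":0,"tz":6.7,"jaw":-1,"turn":0}]}}

```text
time_s: 6.02
position: [0.4985, -0.1019, 0.1789]
tool_rot: [[-0.811, 0.585, -0.006], [0.585, 0.811, 0.001], [0.005, -0.003, -1.0]]
ft_force: [-0.3, 0.2, -0.6]
grip_width: 0.0
```

```bash
python3 -c "
from h import *
s=telemetry.observe();print(s['position'],s['ft_force'],shift(.5203,-.1162,.1825))"
```

```text
[ 0.49849673 -0.1019074   0.17891936] [-0.26604842  0.22722504 -0.58115813] [-2.6   0.11 -0.37]
```

>>> {"api": "apply_moves", "payload": {"motion": [{"tx":-0.6,"ty":0.1,"tz":-0.3,"jaw":-1,"turn":0},{"tx":-1.2,"ty":0.1,"tz":-0.3,"jaw":-1,"turn":0},{"tx":-1.7,"ty":0.1,"tz":-0.3,"jaw":-1,"turn":0},{"tx":-2.0,"ty":0.1,"tz":-0.3,"jaw":-1,"turn":0},{"tx":-2.1,"ty":0.1,"tz":-0.3,"jaw":-1,"turn":0}]}}

```text
time_s: 6.43
position: [0.5169, -0.1139, 0.1823]
tool_rot: [[-0.811, 0.585, -0.005], [0.585, 0.811, 0.0], [0.004, -0.003, -1.0]]
ft_force: [0.1, -0.1, -0.7]
grip_width: -0.0
```

```bash
python3 -c "
from h import *
s=telemetry.observe();print(s['position'],s['ft_force'],shift(.5203,-.1162,.1825))"
```

```text
[ 0.51687058 -0.11391935  0.18225079] [ 0.11094091 -0.05594424 -0.7438902 ] [-0.41  0.02 -0.03]
```

>>> {"api": "apply_moves", "payload": {"motion": [{"tx":-0.1,"ty":0,"tz":0,"jaw":-1,"turn":0},{"tx":-0.2,"ty":0,"tz":0,"jaw":-1,"turn":0},{"tx":-0.3,"ty":0,"tz":0,"jaw":-1,"turn":0},{"tx":-0.4,"ty":0,"tz":0,"jaw":-1,"turn":0},{"tx":-0.4,"ty":0,"tz":0,"jaw":-1,"turn":0}]}}

```text
time_s: 6.85
position: [0.52, -0.1162, 0.1823]
tool_rot: [[-0.811, 0.585, -0.005], [0.585, 0.811, 0.0], [0.004, -0.003, -1.0]]
ft_force: [-1.2, 0.4, 1.0]
grip_width: 0.0002
```

>>> {"api": "apply_moves", "payload": {"motion": [{"tx":0.8,"ty":0,"tz":0,"jaw":-1,"turn":0},{"tx":2.0,"ty":0,"tz":0,"jaw":-1,"turn":0},{"tx":3.0,"ty":-0.5,"tz":-2.0,"jaw":-1,"turn":0},{"tx":4.0,"ty":-0.5,"tz":-5.0,"jaw":-1,"turn":0},{"tx":7.0,"ty":-0.5,"tz":-7.0,"jaw":-1,"turn":0}]}}

```text
time_s: 7.27
position: [0.4615, -0.0803, 0.2541]
tool_rot: [[-0.81, 0.586, -0.002], [0.586, 0.81, -0.001], [0.001, -0.002, -1.0]]
ft_force: [-0.9, 1.0, -0.4]
grip_width: -0.0002
```

>>> {"api": "apply_moves", "payload": {"motion": [{"tx":3,"ty":0,"tz":0,"jaw":-1,"turn":0},{"tx":6,"ty":0,"tz":0,"jaw":-1,"turn":0},{"tx":9,"ty":0,"tz":0,"jaw":-1,"turn":0},{"tx":12,"ty":0,"tz":0,"jaw":-1,"turn":0},{"tx":14.5,"ty":0,"tz":0,"jaw":-1,"turn":0}]}}

```text
time_s: 7.68
position: [0.3418, 0.0059, 0.2541]
tool_rot: [[-0.811, 0.586, -0.002], [0.586, 0.811, -0.001], [0.001, -0.002, -1.0]]
ft_force: [-0.5, -0.3, -0.3]
grip_width: -0.0002
```

```bash
python3 - <<'E'
from h import *
S=[]
for nme,(x0,y0,x1,y1) in(("top",(290,195,340,255)),("side",(320,195,370,255))):
    a=np.mean([get_image(nme)[0][...,::-1].astype(float) for _ in range(3)],0).astype(np.uint8); cv2.imwrite(f"pics/{nme}5.png",a)
    S.append(cv2.resize(a[y0:y1,x0:x1],None,fx=8,fy=8,interpolation=cv2.INTER_CUBIC))
    k=(a.max(2)<50)[y0:y1,x0:x1]; N,_,st,c=cv2.connectedComponentsWithStats(k.astype(np.uint8))
    for i in range(1,N):
        if st[i,4]>20: print(nme,"dark",c[i]+[x0,y0],st[i,4])
    for z in(.174,.193):
        pass
cv2.imwrite("pics/p5.png",np.hstack(S))
T=np.radians(np.arange(230,241,.5)); print(np.degrees(T))
im=cv2.imread("pics/top5.png").astype(np.float32)
for rr in(.090,.092,.094,.096,.098,.100):
    P=np.array([proj("top",[*(A+rr*u(t)),.142]) for t in T],np.float32)
    s=cv2.remap(im,P[:,0].reshape(1,-1),P[:,1].reshape(1,-1),cv2.INTER_LINEAR)[0]
    print(rr,"red",np.clip(s[:,2]-s[:,1]-8,0,None).astype(int),"G",s[:,1].astype(int))
for f in("top0","top5"):
    a=cv2.imread(f"pics/{f}.png"); h=cv2.cvtColor(a,cv2.COLOR_BGR2HSV); m=(h[...,0]>45)&(h[...,0]<90)&(h[...,1]>110); m[:240]=0;m[262:]=0;m[:,:240]=0;m[:,262:]=0; y,x=np.nonzero(m); print(f,"green",len(x),x.mean(),y.mean())
s=telemetry.observe();print(s["position"],s["time_s"],shift(.470,.0387,.22))
E
```

```text
top dark [319.0625  219.09375] 32
top dark [301.02941176 249.70588235] 34
side dark [355.3877551  196.69387755] 49
side dark [356.92857143 202.39285714] 28
side dark [344.28070175 220.28070175] 57
[230.  230.5 231.  231.5 232.  232.5 233.  233.5 234.  234.5 235.  235.5
 236.  236.5 237.  237.5 238.  238.5 239.  239.5 240.  240.5]
0.09 red [0 0 0 0 0 0 0 0 0 0 0 0 0 0 0 0 0 0 0 0 0 0] G [138 156 172 175 170 160 137 124 121 128 137 131 123 115 119 133 155 172
 182 189 195 179]
0.092 red [0 0 0 5 9 9 4 0 0 0 0 0 0 0 0 0 0 0 0 0 0 0] G [123 142 160 163 154 134 114  99 106 115 122 127 118 111 103 108 132 155
 181 186 189 188]
0.094 red [ 1 10 21 27 30 32 28 19  8  0  0  0  0  0  0  2  4  4  2  0  0  0] G [133 137 141 140 125 107  94  90  96 115 124 128 127 122 115 117 130 157
 180 199 202 200]
0.096 red [ 0  9 26 43 56 53 42 25 11  2  0  0  1 12 26 26 17  9  3  0  0  0] G [146 146 138 123 102  86  77  75  90 112 131 138 127 112  97 113 143 172
 190 200 207 209]
0.098 red [ 3 12 25 42 57 68 64 38 15  0  0  0  0  6 11 12  7  3  0  0  0  0] G [176 170 157 131 104  78  64  73  90 112 124 129 120 112 117 134 160 176
 189 200 202 205]
0.1 red [ 0  9 25 45 58 56 47 30 14  3  0  0  2  7  8  4  1  0  0  0  0  0] G [195 179 159 136 107  84  68  58  78 102 118 116 102  86  82 102 123 143
 156 166 183 189]
top0 green 100 250.52 250.81
top5 green 100 250.52 250.81
[0.34466333 0.00421565 0.25439684] 7.9833 [-8.14 10.15  3.41]
```

View pics/p5.png

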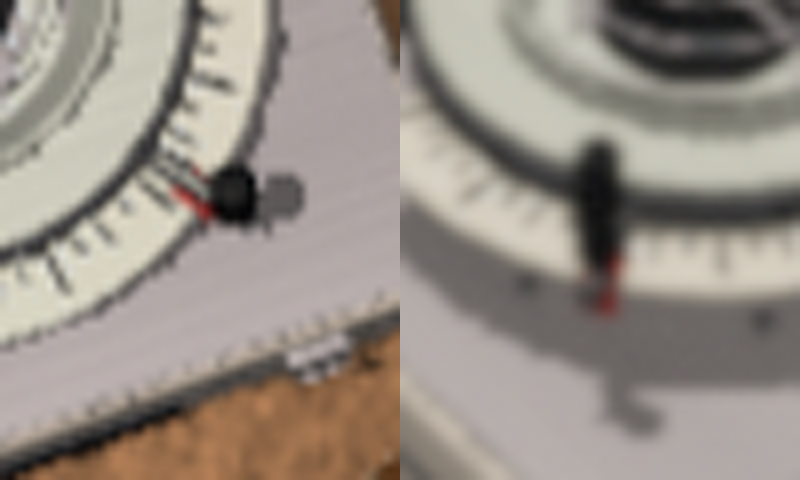

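The lever is aligned. After correcting for parallax, the white line is at about 235.0° and the mark at about 234.95°, and the contact estimate is also 235.0°. Next is the green button.

>>> {"api": "apply_moves", "payload": {"motion": [{"tx":-2,"ty":2.5,"tz":0,"jaw":-1,"turn":0},{"tx":-4,"ty":5,"tz":0,"jaw":-1,"turn":0},{"tx":-6,"ty":7.5,"tz":0,"jaw":-1,"turn":0},{"tx":-8.1,"ty":10.1,"tz":0,"jaw":-1,"turn":0},{"tx":-8.1,"ty":10.1,"tz":2,"jaw":-1,"turn":0}]}}

```text
time_s: 8.4
position: [0.476, 0.0386, 0.2356]
tool_rot: [[-0.811, 0.586, 0.006], [0.586, 0.811, -0.002], [-0.006, 0.002, -1.0]]
ft_force: [0.2, -0.8, -0.9]
grip_width: 0.0
```

```bash
python3 -c "
from h import *
s=telemetry.observe();print(s['position'],s['ft_force'],shift(.470,.0387,.172))"
```

```text
[0.47600799 0.03855317 0.23556261] [ 0.20761217 -0.79414994 -0.88917037] [ 0.54 -0.35  6.35]
```

>>> {"api": "apply_moves", "payload": {"motion": [{"tx":0.5,"ty":-0.3,"tz":1.0,"jaw":-1,"turn":0},{"tx":0.5,"ty":-0.3,"tz":3.0,"jaw":-1,"turn":0},{"tx":0.5,"ty":-0.3,"tz":5.0,"jaw":-1,"turn":0},{"tx":0.5,"ty":-0.3,"tz":6.2,"jaw":-1,"turn":0},{"tx":0.5,"ty":-0.3,"tz":6.2,"jaw":-1,"turn":0}]}}

```text
time_s: 8.82
position: [0.4702, 0.0386, 0.1708]
tool_rot: [[-0.81, 0.586, 0.001], [0.586, 0.81, -0.001], [-0.002, -0.0, -1.0]]
ft_force: [-0.0, 0.3, -0.5]
grip_width: -0.0002
```

```bash
python3 -c "
from h import *
s=telemetry.observe();print(s['position'],s['ft_force'],shift(.470,.0387,.152))"
```

```text
[0.47021565 0.0385727  0.17079892] [-0.00565384  0.33929749 -0.46094973] [ 0.03 -0.    1.88]
```

>>> {"api": "apply_moves", "payload": {"motion": [{"tx":0,"ty":0,"tz":0.6,"jaw":-1,"turn":0},{"tx":0,"ty":0,"tz":1.1,"jaw":-1,"turn":0},{"tx":0,"ty":0,"tz":1.4,"jaw":-1,"turn":0},{"tx":0,"ty":0,"tz":1.65,"jaw":-1,"turn":0},{"tx":0,"ty":0,"tz":1.75,"jaw":-1,"turn":0}]}}

```text
time_s: 9.23
position: [0.4707, 0.0383, 0.1537]
tool_rot: [[-0.81, 0.586, 0.003], [0.586, 0.81, -0.002], [-0.003, -0.0, -1.0]]
ft_force: [0.6, -2.2, 5.0]
grip_width: 0.0002
```

```bash
python3 -c "
from h import *
s=telemetry.observe();print(s['position'],s['ft_force'],s['time_s'])"
```

```text
[0.47074689 0.03825117 0.15370519] [ 0.55648391 -2.16423589  4.95810494] 9.2333
```

>>> {"api": "apply_moves", "payload": {"motion": [{"tx":0,"ty":0,"tz":0.1,"jaw":-1,"turn":0},{"tx":0,"ty":0,"tz":0.15,"jaw":-1,"turn":0},{"tx":0,"ty":0,"tz":0.15,"jaw":-1,"turn":0}]}}

```text
time_s: 9.48
position: [0.4708, 0.0383, 0.153]
tool_rot: [[-0.81, 0.586, 0.003], [0.586, 0.81, -0.002], [-0.004, 0.0, -1.0]]
ft_force: [-3.0, -1.4, 8.8]
grip_width: 0.0
```

>>> {"api": "apply_moves", "payload": {"motion": [{"tx":0,"ty":0,"tz":0.1,"jaw":-1,"turn":0},{"tx":0,"ty":0,"tz":0.2,"jaw":-1,"turn":0},{"tx":0,"ty":0,"tz":0.2,"jaw":-1,"turn":0}]}}

```text
time_s: 9.73
position: [0.4708, 0.0382, 0.1528]
tool_rot: [[-0.81, 0.586, 0.005], [0.586, 0.81, -0.003], [-0.006, 0.001, -1.0]]
ft_force: [-6.3, -1.1, 17.8]
grip_width: -0.0001
```

The button has bottomed: force climbed to 18 N and z stopped at 0.1528. Releasing straight up.

>>> {"api": "apply_moves", "payload": {"motion": [{"tx":0,"ty":0,"tz":-0.5,"jaw":-1,"turn":0},{"tx":0,"ty":0,"tz":-1.5,"jaw":-1,"turn":0},{"tx":0,"ty":0,"tz":-3.5,"jaw":-1,"turn":0},{"tx":0,"ty":0,"tz":-6,"jaw":-1,"turn":0},{"tx":0,"ty":0,"tz":-9,"jaw":-1,"turn":0}]}}

```text
time_s: 10.15
position: [0.4696, 0.0388, 0.2429]
tool_rot: [[-0.81, 0.586, 0.002], [0.586, 0.81, -0.002], [-0.003, -0.0, -1.0]]
ft_force: [0.5, -0.5, 0.1]
grip_width: 0.0
```

>>> {"api": "apply_moves", "payload": {"motion": [{"tx":3,"ty":0,"tz":0,"jaw":-1,"turn":0},{"tx":6,"ty":0,"tz":0,"jaw":-1,"turn":0},{"tx":9,"ty":0,"tz":0,"jaw":-1,"turn":0},{"tx":12,"ty":0,"tz":0,"jaw":-1,"turn":0},{"tx":14,"ty":0,"tz":0,"jaw":-1,"turn":0}]}}

```text
time_s: 10.57
position: [0.3538, 0.1219, 0.2424]
tool_rot: [[-0.811, 0.585, 0.002], [0.585, 0.811, -0.001], [-0.002, -0.0, -1.0]]
ft_force: [-0.5, 0.3, 0.1]
grip_width: -0.0001
```

```bash
python3 - <<'E'
from h import *
for f in("top","side"):
    new=np.mean([get_image(f)[0][...,::-1].astype(float) for _ in range(3)],0).astype(np.uint8); cv2.imwrite(f"pics/{f}6.png",new)
for f in("top0","top5","top6"):
    a=cv2.imread(f"pics/{f}.png"); H,S,V=cv2.split(cv2.cvtColor(a,cv2.COLOR_BGR2HSV)); 
    def c(m,x0,y0,x1,y1):
        y,x=np.nonzero(m[y0:y1,x0:x1]); return len(x),(x.mean()+x0).round(2),(y.mean()+y0).round(2)
    print(f,"green",c((H>45)&(H<90)&(S>110),240,240,262,262),"stop",c(((H<6)|(H>174))&(S>150),230,215,250,232),"grip",c(V<50,312,212,326,228))
a,b=[cv2.imread(f"pics/top{i}.png") for i in(5,6)]; d=cv2.absdiff(a,b).max(2); print("lever area diff",d[190:245,285:340].max())
im=np.hstack([cv2.resize(cv2.imread("pics/top6.png"),(400,300)),cv2.resize(cv2.imread("pics/side6.png"),(400,300))]);cv2.imwrite("pics/p6.png",im)
s=telemetry.observe();print(s["position"],s["time_s"],s["ft_force"])
E
```

```text
top0 green (100, np.float64(250.52), np.float64(250.81)) stop (98, np.float64(240.73), np.float64(223.8)) grip (0, np.float64(nan), np.float64(nan))
top5 green (100, np.float64(250.52), np.float64(250.81)) stop (98, np.float64(240.73), np.float64(223.8)) grip (32, np.float64(319.06), np.float64(219.09))
top6 green (100, np.float64(250.52), np.float64(250.81)) stop (98, np.float64(240.73), np.float64(223.8)) grip (33, np.float64(318.97), np.float64(219.12))
lever area diff 11
[0.3568968  0.12042547 0.24251506] 10.8667 [ 0.08075036  0.19493888 -0.2178495 ]<stdin>:7: RuntimeWarning: Mean of empty slice.
  ret = ret.dtype.type(ret / rcount)
```

View pics/p6.png

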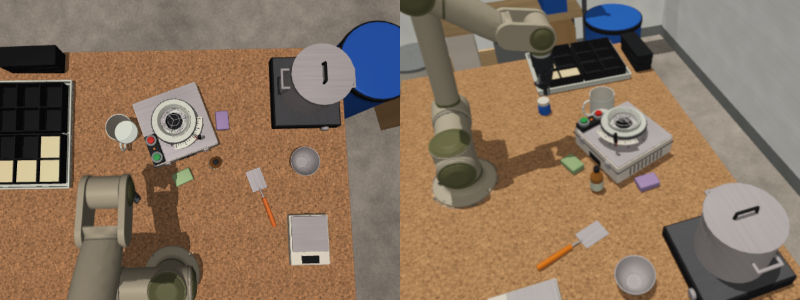

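The arm is clear of everything, and the extractor, buttons, lever and other items look undisturbed. Handing in.

```bash
python3 -c "
from h import *
print(close_job())"
```

```text
the job is handed in; nothing more can be done
None
```

The damper lever is on the red set mark, the green start button has been pressed fully in and let go, and the job is handed in at about 11 s.

- **Lever:** I pushed the grip round with closed fingertips at about 2–4 N. A look from above showed it about 0.9° short, so I nudged it once more. The last readings put the pointer at about 235.0° and the mark at about 234.95°, a difference of well under 1 mm. That is near the limit of the roughly 2.3 mm pixels. The separate estimates of lever angle disagreed by up to about 1°, mainly the one from the grip's centre in the top view.
- **Start button:** It bottomed at 6 mm travel, with the force rising from 5 N to 18 N and the height no longer changing, and I then lifted straight off.
- **Final check:** In the last top picture the green and red buttons were exactly where they started, and the lever had not moved since it was set. In the last two pictures the other items looked undisturbed, judged by eye. The arm was clear of everything.

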